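# Run the specimen cup into the reader through the L-shaped gate

## Robot

A 6-joint arm with a two-finger parallel gripper is mounted at the origin on the work surface; the furniture and walls round the work are solid. World frame = base frame: x ahead of the robot, y to its left, z up, the work surface at z = 0. Lengths are in m, angles in rad, forces in N, time in s.
With the tool pointing down it reaches from about 0.35 to 0.975 m from the base axis. Payload 4.9 kg.
Tool frame: the origin (TCP) lies at the very end of the fingers, on their centre line; the grasp point (between the pads) lies 19 mm behind it; x points along the fingers, y is the direction in which the jaws open and shut, and the axes are right-handed (so a half turn about x gives the same grasp; the last joint's range is limited). The gripper opens to 85 mm and grips with 20 to 120 N. Pads are 22 mm wide; open, the fingers measure 114 mm over their backs; the gripper's body (76 mm by 85 mm) begins 54 mm behind the grasp point. The pads swing forward as they close: fully open they stand 13 mm farther back than shut.
Start: joints at [-1.277, 0.053, 1.613, -0, 1.476, -0.119], TCP at [0.251, -0.572, 0.231] pointing down, gripper open.
Joint ranges: [-3.01, 3.01], [-1.01, 2.22], [0.06, 2.58], [-1.02, 4.17], [0.09, 2.62], [-3.14, 3.14]. Speed limits (rad/s): [2.57, 2.57, 3.14, 3.14, 3.14, 3.14].

## Interface

Orientations are given as a unit quaternion [w, x, y, z].
In Python, from plant import manip gives the robot as it stands.
- The arm moves only by the tool play_rows, never from a script. Its argument "plan" is a list of rows, each a list of 5 numbers: the shift along the tool's x, y, z in mm, then the turn about the tool's x in rad, then the closure, from -1 (fully open) to 1 (shut). A call has 1 to 8 rows; each row is the pose to reach, as a shift and turn from the pose commanded when the call began, along the tool's axes at that moment; what a row does not reach only later rows make up. A row lasts 1/8 s, in which the tool goes at most 62.5 mm and 10.7 degrees, less where a joint would pass 70% of its speed; a pose out of reach is approached as far as the arm can. A call with a gripper value outside its range is refused whole. The fingers move at their own pace and stop on an object; the grip force is fixed at half the most. Time passes only in rows, so rows that repeat a pose let the fingers close. It gives the time, the measured TCP pose, the force and the opening at its end, in the units of the state.
- manip.state(): the state, without advancing time (a new reading comes with each control period).
- manip.grab_frame(name): name is "side" or "top" or "wrist"; returns a dict with "img" (400x640x3 uint8, red, green, blue), "range_z" (400x640 float32, m along the optical axis (not along the pixel's ray), 0 where there is no reading), "fx", "fy", "cx", "cy" (pixels), "k1" (the pictures are not rectified: a ray, as slopes to the right and down, at radius r is drawn at 1 + k1 r^2 times it, then the intrinsics apply), "origin" and "rotation" of the camera in the world. Camera axes: x right, y up, looking along -z (the intrinsics and any distortion apply to the point x, -y, -z); pixel columns grow to the right and rows downward; lengths in m; the calibration is good to about 2 mm. A picture is of the moment at which its call begins.
- manip.job_done(): hands the job in, once; it reports no verdict.
The state is a dict: "time": time; "joint_pos": joint angles; "joint_vel": joint speeds; "joint_efforts": joint torques, N m; "tool_pos": TCP position; "tool_rot": TCP orientation; "contact_force": force on the tool from outside, world axes, zero at the start; "ft_torque": the same for the moment, N m; "gripper_width": opening from 0.0 (shut) to 1.0 (fully open).
Only numpy, scipy, OpenCV 4.12 (cv2) and the standard library are available. Lean on these libraries where they do the work, as an engineer would, in place of code of your own. Each camera call takes 0.05 s, during which the arm holds its last target. There are 200 camera calls.

## Task

Load the red-lidded specimen cup into the reader without grasping anything: with the fingertips or the outside of the fingers, push the red square knob along the long leg of its L-shaped slot to the corner, then push it sideways into the short leg until it is fully home at the green mark. Do not pinch the knob, let the cup ride upright in its holder without touching it, and leave the bottles and the jar where they stand. Finish with the hand clear of everything.

Things in the scene. Friction and masses are not known exactly. Their poses are not given: they have to be found in the camera images.
- loader: Fixed cup loader: grey base plate (x -70..212, y -42..122 mm) with a white slotted cover (x -62..62, y -28..66, top z 34 mm) and a grey reader block with a lens (x 138..212, y 77..120, up to z 94 mm), all in its own frame. Origin: on the bench under the middle of the slot's long leg; x along that leg towards the corner, y (left) along the short leg from the corner to its end, z up. Cannot move.
- corner (a point): Point on the cover's top face at the corner of the L, where the pin's axis stands when the first push is done (loader x 40, y 0, z 34 mm). The slot is 18 mm wide. From its start (loader x -40, y 0) the knob's axis travels 80 mm along loader x to here, then 40 mm along loader y to slot_end.
- slot_end (a point): Point on the cover's top face where the pin's axis stands when fully home in the short leg (loader x 40, y 40, z 34 mm). A green mark on the cover lies just beyond it.
- knob (a point): Centre of the red knob, 55 mm above the bench: a 26 mm cube (z 42 to 68 mm, black cap to 69.5 mm), 8 mm clear of the cover, sides parallel to loader x and y. It sits on a 14 mm steel pin with 2 mm play to each side in the slot and is fixed to the carriage under the cover; it cannot turn or lift. The carriage slides stiffly (about 2 N, a little more with speed) and stays where it is left.
- along (a joint): Travel of the knob and carriage along the long leg (loader x), in m: 0 at the start, 0.080 at the corner (about 0.082 when hard against the slot's end).
- across (a joint): Travel of the knob and carriage along the short leg (loader y), in m: 0 in the long leg, 0.040 fully home (about 0.042 when hard against the slot's end). The slot lets it grow only when joint along is about 0.078 or more.
- knob_near: The knob's side that faces loader -x (pushed for the first leg). Origin in the side plate, 11 mm from the knob's axis, 55 mm above the bench.
- knob_far: The knob's side that faces loader +x, likewise.
- knob_left: The knob's side that faces loader +y, likewise.
- knob_right: The knob's side that faces loader -y (pushed for the second leg), likewise.
- cup: Loose specimen cup, clear with a red screw lid, 50 mm across the lid, 59 mm high, about 60 g. Origin at the centre of its underside, z up its axis. It stands, top 86 mm above the bench, in a round holder on the carriage, 135 mm ahead of the knob (loader +x), and rides with it.
- seat (a point): Centre of the holder's floor on the carriage, 27 mm above the bench, 135 mm from the knob in loader +x; the holder's rim is 57 mm across and 11 mm high.
- blue_bottle: Loose white reagent bottle with a blue cap, 44 mm across, 98 mm high, a bystander; origin at the centre of its underside.
- violet_bottle: Loose white reagent bottle with a violet cap, 44 mm across, 98 mm high, a bystander; origin at the centre of its underside.
- jar: Loose clear staining jar with violet content, 56 mm across, 90 mm high, a bystander; origin at the centre of its underside.
Not all that is in view belongs to the job. Of the things like the cup, leave any that is turquoise or yellow; of the rest the smaller one is meant.

How it is judged:
By the outcome, as a careful person would: the job done as asked, in the order asked, and still so for the second after the job is handed in, with the robot touching nothing.
It also fails if it takes over 40 s, if anything falls off the work surface, if the arm or the gripper's body presses on something with over 40 N, if the wrist force passes 120 N, or if a joint passes its speed limit or range.

## Working session

There is one attempt and no reset: what is moved stays moved. The work goes in short steps, Python scripts to look and compute and a tool call to move; the robot and the scene stay as the last step left them, time stands still between calls to the robot, and variables do not carry over. Pictures are saved under pics/ and viewed, about 8 in all and at most 12, crops included, and the job is handed in when it is done.

Besides the shell and the picture viewer there is one more tool, called after "Emit:" as a command line: name --pt "numbers of a row" for each row, then --argument value for the rest. play_rows: Moves the arm, as the interface text tells. Its arguments: {"type":"object","properties":{"plan":{"type":"array"}},"required":["plan"]}

```bash
mkdir -p pics; cat > h.py <<'E'
import numpy as np, cv2
from plant import manip
def grab(n):
    f=manip.grab_frame(n); return f
def save(f,p,crop=None,s=1):
    im=cv2.cvtColor(f["img"],cv2.COLOR_RGB2BGR)
    if crop: a,b,c,d=crop; im=im[b:d,a:c]
    cv2.imwrite(p,cv2.resize(im,None,fx=s,fy=s,interpolation=cv2.INTER_CUBIC))
def rays(f,uv):
    uv=np.atleast_2d(np.array(uv,float))
    K=np.array([[f["fx"],0,f["cx"]],[0,f["fy"],f["cy"]],[0,0,1]])
    p=cv2.undistortPoints(uv[:,None],K,np.array([f["k1"],0,0,0.]))[:,0]
    d=np.c_[p[:,0],-p[:,1],-np.ones(len(p))]
    return d@np.array(f["rotation"]).T
def onplane(f,uv,z):
    d=rays(f,uv);o=np.array(f["origin"]); return o+d*((z-o[2])/d[:,2])[:,None]
def bydepth(f,uv):
    uv=np.atleast_2d(np.array(uv,int)); r=f["range_z"][uv[:,1],uv[:,0]]
    return np.array(f["origin"])+rays(f,uv)*r[:,None]
E
python3 - <<'E'
from h import *
print(manip.state())
for n in("top","side"):
    f=grab(n); save(f,f"pics/{n}0.png"); print(n,f["origin"],f["rotation"],f["fx"],f["k1"])
E
```

```text
{'time': 0.0, 'joint_pos': array([-1.27701993e+00,  5.33658107e-02,  1.61430241e+00,  1.91589669e-07,
        1.47601748e+00, -1.19005560e-01]), 'joint_vel': array([ 0.00043244, -0.00101822,  0.00238233,  0.00015501,  0.00146467,
       -0.00190884]), 'joint_efforts': array([-1.05386684e-03, -3.93682015e+01, -3.70175743e+01, -2.13265030e-04,
        7.13513742e-03, -1.20987960e-05]), 'tool_pos': array([ 0.25053754, -0.5718976 ,  0.23005246]), 'tool_rot': array([-0.14416928, -0.69203488, -0.14564366,  0.69216391]), 'contact_force': array([ 0.6137417 ,  0.06243502, -0.49683094]), 'ft_torque': array([-0.0301396 , -0.03141278,  0.00151037]), 'gripper_width': 1.0022260823300329}
top [ 0.33270799 -0.01845057  1.11375758] [ 0.74192058  0.0844266  -0.07626456 -0.66076449] 389.7634403724339 -0.04985585074745322
side [0.41582381 0.92415397 0.91817297] [-0.05776091 -0.03062735  0.41121698  0.90918988] 464.929262792393 -0.07481657131972944
```

View pics/top0.png

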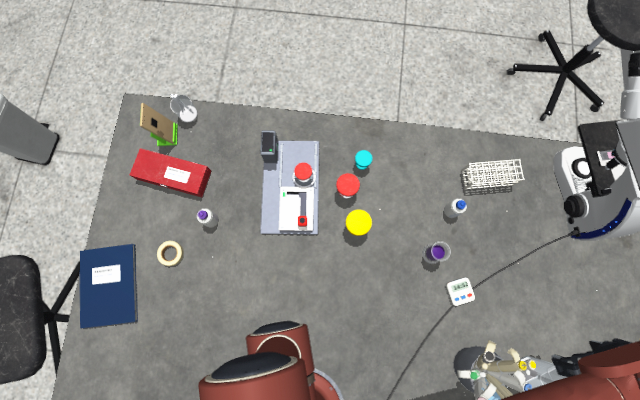

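View pics/side0.png

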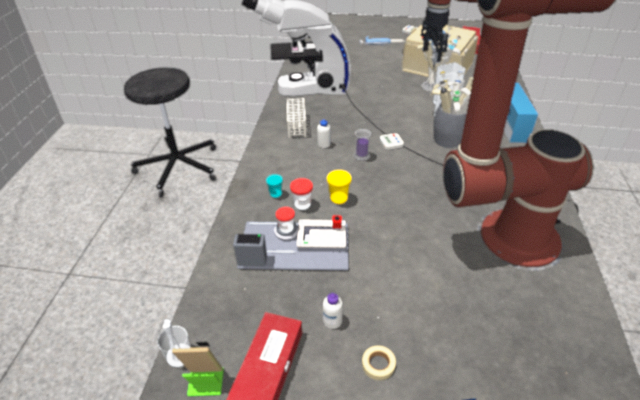

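Top view: the knob is at (302,221). Red-lid candidates are (303,172) in the loader holder, the larger loose red one at (347,184), turquoise (363,158) and yellow (358,222). I choose (303,172), the smaller red one, which rides in the holder. Bystanders: violet bottle (204,215), blue bottle (459,205), jar (438,252). Next I measure the loader pose and check with a close crop.

```bash
sed -i 's/np.array(f\["rotation"\]).T/R.from_quat(np.array(f["rotation"])[[1,2,3,0]]).as_matrix().T/; s/^import numpy as np, cv2/&\nfrom scipy.spatial.transform import Rotation as R/' h.py
python3 - <<'E'
from h import *
f=grab("top"); save(f,"pics/top1.png",(225,120,385,245),5)
h=cv2.cvtColor(f["img"],cv2.COLOR_RGB2HSV)
red=(((h[...,0]<6)|(h[...,0]>174))&(h[...,1]>180)&(h[...,2]>90)).astype(np.uint8)
n,l,s,c=cv2.connectedComponentsWithStats(red)
for i in range(1,n):
    if s[i,4]>15 and 240<c[i][0]<380: print(s[i],c[i],onplane(f,c[i],.068 if s[i,4]<120 else .086)[0].round(4),bydepth(f,c[i].round())[0].round(4))
# plate edges from depth? world grid of heights
vv,uu=np.mgrid[120:245,225:385]
P=bydepth(f,np.c_[uu.ravel(),vv.ravel()])
for lo,hi,nm in((.028,.040,'cover'),(.088,.1,'reader')):
    m=(P[:,2]>lo)&(P[:,2]<hi)&(uu.ravel()<325)
    m=m.reshape(uu.shape).astype(np.uint8)
    m=cv2.morphologyEx(m,cv2.MORPH_OPEN,np.ones((3,3)))
    n,l,s,c=cv2.connectedComponentsWithStats(m); i=1+s[1:,4].argmax()
    Q=P[(l==i).ravel()]
    r=cv2.minAreaRect((Q[:,:2]*1000).astype(np.float32)); print(nm,len(Q),r,cv2.boxPoints(r).round(1).tolist(),np.median(Q[:,2]))
E
```

```text
[337 182  12  14  27] [340.88888889 190.33333333] [ 0.5938 -0.0394  0.068 ] [ 0.5918 -0.0394  0.0797]
[298 216   9  10  60] [302.1        220.83333333] [0.4969 0.0562 0.068 ] [0.4956 0.0561 0.0728]
cover 1097 ((536.026611328125, 79.01349639892578), (124.68514251708984, 93.87081146240234), 6.536548137664795) [[468.70001220703125, 118.5], [479.3999938964844, 25.299999237060547], [603.2999877929688, 39.5], [592.5999755859375, 132.6999969482422]] 0.03480177345876889
reader 349 ((701.7830810546875, 177.55694580078125), (74.31403350830078, 39.57400131225586), 6.801626682281494) [[662.5, 192.8000030517578], [667.2000122070312, 153.5], [741.0, 162.3000030517578], [736.2999877929688, 201.60000610351562]] 0.093941991484217
```

View pics/top1.png

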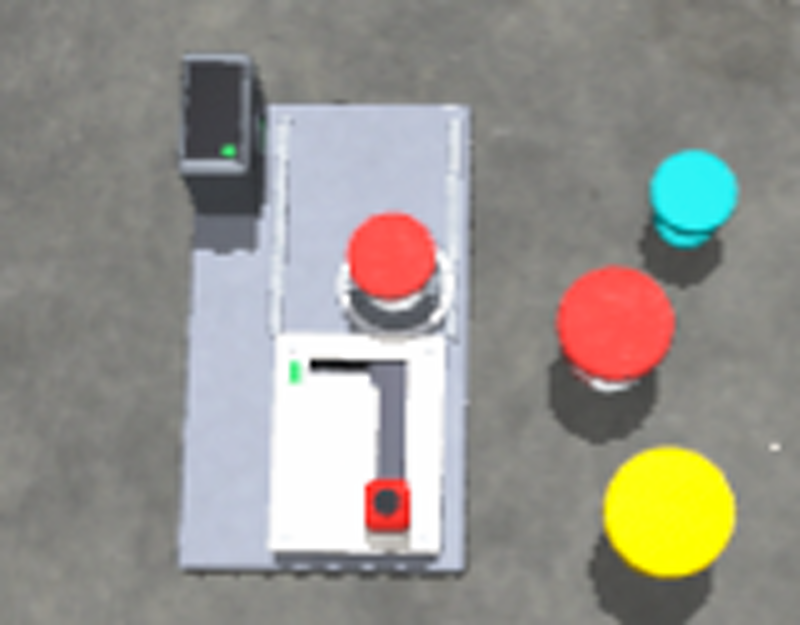

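The crop confirms it: the knob is at crop (387,505), the small red-lidded cup is in the holder at (392,255), and the larger red, yellow and turquoise cups are decoys. The cover and reader fits agree to 1 mm: loader origin (538.2, 60.1), yaw 6.6°.

```bash
cat >> h.py <<'E'
O=np.array([.5382,.0601]); A=np.radians(6.6)
U=np.array([np.cos(A),np.sin(A)]); V=np.array([-U[1],U[0]])
def L(x,y,z): return np.r_[O+(x*U+y*V)/1000,z/1000]
def toL(p): p=np.asarray(p); d=p[:2]-O; return np.r_[d@U,d@V,p[2]]*1000
def M(): return R.from_quat(np.array(manip.state()["tool_rot"])[[1,2,3,0]]).as_matrix()
def to(x,y,z):
    s=manip.state(); return (M().T@(L(x,y,z)-s["tool_pos"])*1000).round(1)
E
python3 - <<'E'
from h import *
m=M(); print(m.round(3)); print("tool y yaw",np.degrees(np.arctan2(m[1,1],m[0,1])), "tcpL",toL(manip.state()["tool_pos"]))
print(to(-90,0,150))
E
```

```text
[[-0.     0.401 -0.916]
 [ 0.002 -0.916 -0.401]
 [-1.    -0.002 -0.   ]]
tool y yaw -66.34972087806268 tcpL [-358.36440546 -594.8746714   230.3164208 ]
[  81.2 -489.9 -431. ]
```

Emit:
play_rows --pt "20 -60 -53 0.1 1" --pt "40 -120 -106 0.2 1" --pt "40 -180 -159 0.298 1" --pt "40 -240 -212 0.298 1" --pt "40 -300 -265 0.298 1" --pt "40 -360 -318 0.298 1" --pt "40 -420 -371 0.298 1" --pt "40 -490 -431 0.298 1"

```text
time: 1.15
tool_pos: [0.4021, -0.0982, 0.1917]
tool_rot: [0.041, 0.706, 0.04, -0.706]
contact_force: [1.3, -1.1, 0.9]
gripper_width: 0.003
```

Emit:
play_rows --pt "0 0 0 0 1" --pt "0 0 0 0 1" --pt "0 0 0 0 1"

```text
time: 1.52
tool_pos: [0.4017, -0.1014, 0.1916]
tool_rot: [-0.04, -0.706, -0.04, 0.706]
contact_force: [0.0, -0.6, 0.2]
gripper_width: -0.002
```

```bash
python3 - <<'E'
from h import *
m=M(); print("tool y yaw",np.degrees(np.arctan2(m[1,1],m[0,1])), m[:,0],"tcpL",toL(manip.state()["tool_pos"]),manip.state()["joint_pos"])
print(to(-80,0,100))
f=grab("wrist"); save(f,"pics/w0.png")
E
```

```text
tool y yaw -83.57048087410905 [-3.79636443e-04 -1.62273534e-04 -9.99999915e-01] tcpL [-154.17048243 -144.73373372  191.64853356] [-4.27122608e-01 -4.66431727e-01  2.12317762e+00 -3.06083473e-04
  1.48512507e+00  1.03148370e+00]
[  91.6 -145.   -73.8]
```

View pics/w0.png

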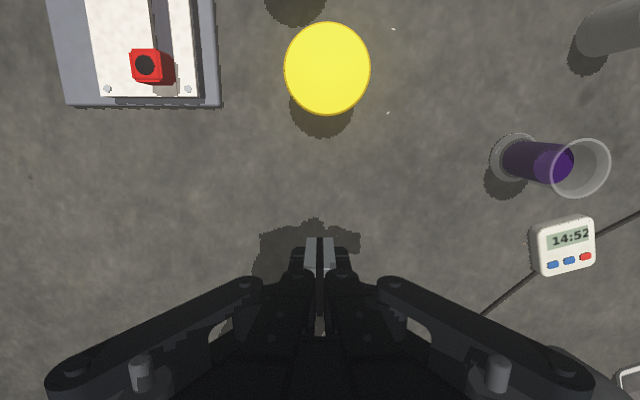

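The wrist view shows the knob at (146,65), the yellow decoy at (327,68), and the shut fingers aligned with the loader at the bottom. I'll move behind the knob.

Emit:
play_rows --pt "0 -40 -20 0 1" --pt "20 -80 -40 0 1" --pt "40 -120 -60 0 1" --pt "60 -145 -74 0 1" --pt "90 -145 -74 0 1" --pt "90 -145 -74 0 1" --pt "90 -145 -74 0 1"

```text
time: 2.45
tool_pos: [0.4596, 0.0514, 0.1027]
tool_rot: [0.04, 0.706, 0.04, -0.706]
contact_force: [-0.5, 0.4, 0.7]
gripper_width: -0.0
```

```bash
python3 - <<'E'
from h import *
print("tcpL",toL(manip.state()["tool_pos"]),to(-80,0,48))
f=grab("top")
for n,uv in dict(yellow=(358,222),red2=(347,184),turq=(363,158)).items(): print(n,toL(bydepth(f,uv)[0]).round())
f=grab("wrist"); save(f,"pics/w1.png")
h=cv2.cvtColor(f["img"],cv2.COLOR_RGB2HSV)
E
```

```text
tcpL [-79.12348287   0.39260734 102.69858548] [54.7  0.4  0.9]
yellow [ -48. -149.   87.]
red2 [  60. -122.   75.]
turq [ 140. -169.   61.]
```

View pics/w1.png

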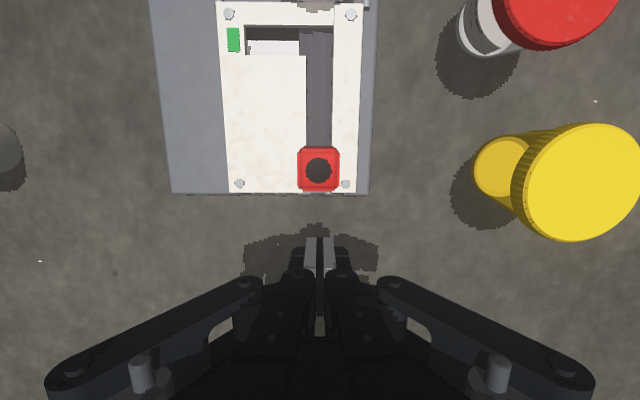

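The knob at (318,170) sits straight ahead of the fingers at (319,240). I'll lower to z 48 mm and push in steps. Contact should come at about TCP x -64.

Emit:
play_rows --pt "28 0 0 0 1" --pt "54 0 0 0 1" --pt "54 0 -4 0 1" --pt "54 0 -10 0 1" --pt "54 0 -16 0 1" --pt "54 0 -22 0 1" --pt "54 0 -28 0 1" --pt "54 0 -34 0 1"

```text
time: 3.55
tool_pos: [0.493, 0.0564, 0.0478]
tool_rot: [-0.041, -0.706, -0.041, 0.706]
contact_force: [-1.7, -0.9, 2.4]
gripper_width: 0.002
```

```bash
cat > t.py <<'E'
from h import *
s=manip.state(); F=s["contact_force"]
print("t",s["time"],"tcpL",toL(s["tool_pos"]).round(1),"F loader",(F[:2]@U).round(1),(F[:2]@V).round(1),F[2].round(1))
f=grab("top")
h=cv2.cvtColor(f["img"],cv2.COLOR_RGB2HSV)
red=(((h[...,0]<6)|(h[...,0]>174))&(h[...,1]>150)&(h[...,2]>80)).astype(np.uint8)
n,l,st,c=cv2.connectedComponentsWithStats(red)
for i in range(1,n):
    if st[i,4]>10 and 240<c[i][0]<330 and 150<c[i][1]<235:
        z=bydepth(f,c[i].round())[0][2]; print(st[i],toL(onplane(f,c[i],.068)[0]).round(1),toL(onplane(f,c[i],.086)[0]).round(1))
E
python3 t.py
```

```text
t 3.55 tcpL [-45.3   1.5  47.8] F loader -1.8 -0.7 2.4
[295 157  17  16 219] [118.6   0.6  68. ] [112.9  -0.4  86. ]
```

Contact: the knob is now at about x -22, so the TCP runs about 24 mm behind its axis. I'll push on about 50 mm more, then look from near.

Emit:
play_rows --pt "0 1.5 -7 0 1" --pt "0 1.5 -14 0 1" --pt "0 1.5 -21 0 1" --pt "0 1.5 -28 0 1" --pt "0 1.5 -35 0 1" --pt "0 1.5 -42 0 1" --pt "0 1.5 -49 0 1" --pt "0 1.5 -54 0 1"

```text
time: 4.6
tool_pos: [0.547, 0.0609, 0.0477]
tool_rot: [-0.041, -0.706, -0.04, 0.706]
contact_force: [-2.8, 1.6, -1.7]
gripper_width: 0.005
```

```bash
python3 t.py; python3 -c "
from h import *
f=grab('wrist'); save(f,'pics/w2.png')"
```

```text
t 4.6 tcpL [ 8.8 -0.2 47.7] F loader -2.6 1.9 -1.7
```

View pics/w2.png

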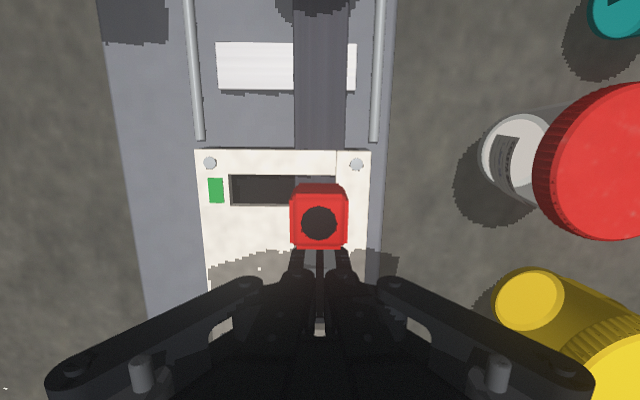

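The wrist view shows the knob (319,215) on the finger, just short of the corner, and the slot's short leg at (262,190). I'll creep on, watching the force for the slot end.

Emit:
play_rows --pt "0 0 -2 0 1" --pt "0 0 -4 0 1" --pt "0 0 -5.5 0 1" --pt "0 0 -6.5 0 1" --pt "0 0 -7 0 1" --pt "0 0 -7 0 1"

```text
time: 5.45
tool_pos: [0.5537, 0.0619, 0.0479]
tool_rot: [0.04, 0.706, 0.041, -0.706]
contact_force: [-0.6, -0.8, 0.2]
gripper_width: -0.005
```

```bash
cat > k.py <<'E'
from h import *
s=manip.state(); F=s["contact_force"]
print("t",s["time"],"tcpL",toL(s["tool_pos"]).round(1),"F loader",(F[:2]@U).round(1),(F[:2]@V).round(1),F[2].round(1))
f=grab("wrist"); h=cv2.cvtColor(f["img"],cv2.COLOR_RGB2HSV)
red=(((h[...,0]<6)|(h[...,0]>174))&(h[...,1]>150)&(h[...,2]>60)).astype(np.uint8)
n,l,st,c=cv2.connectedComponentsWithStats(red)
for i in range(1,n):
    if st[i,4]>150:
        x,y,w,hh,_=st[i]
        print("red",st[i])
        sub=(f["img"][y:y+hh,x:x+w].max(2)<70).astype(np.uint8)
        n2,l2,s2,c2=cv2.connectedComponentsWithStats(sub)
        for j in range(1,n2):
            if s2[j,4]>150: print("  dark",s2[j],toL(onplane(f,c2[j]+[x,y],.0695)[0]).round(1))
E
python3 k.py
```

```text
t 5.45 tcpL [15.6 -0.  47.9] F loader -0.7 -0.8 0.2
red [  530    98   110   157 13245]
red [ 290  187   59   63 2211]
  dark [ 12  20  35  33 862] [41.1 -0.2 69.5]
```

Emit:
play_rows --pt "0 0 -1 0 1" --pt "0 0 -1.5 0 1" --pt "0 0 -1.5 0 1"

```text
time: 5.88
tool_pos: [0.555, 0.0621, 0.0478]
tool_rot: [0.041, 0.706, 0.041, -0.706]
contact_force: [-1.2, -1.1, 2.6]
gripper_width: -0.001
```

```bash
python3 k.py
```

```text
t 5.875 tcpL [16.9  0.  47.8] F loader -1.3 -1.0 2.6
red [  530   102   110   156 13241]
red [ 290  191   59   59 2209]
  dark [ 12  16  35  33 872] [42.5 -0.2 69.5]
```

Emit:
play_rows --pt "0 0 -1 0 1" --pt "0 0 -1 0 1" --pt "0 0 -1 0 1"

```text
time: 6.3
tool_pos: [0.556, 0.0622, 0.0477]
tool_rot: [0.041, 0.706, 0.041, -0.706]
contact_force: [-0.8, 0.9, 0.8]
gripper_width: -0.001
```

```bash
python3 k.py
```

```text
t 6.3 tcpL [17.9  0.  47.7] F loader -0.7 1.0 0.8
red [  530   105   110   155 13295]
red [ 290  188   59   62 2239]
  dark [ 12  19  35  33 871] [43.5 -0.2 69.5]
```

Emit:
play_rows --pt "0 0 -1 0 1" --pt "0 0 -1 0 1" --pt "0 0 -1 0 1"

```text
time: 6.72
tool_pos: [0.5564, 0.0622, 0.0477]
tool_rot: [-0.041, -0.705, -0.041, 0.706]
contact_force: [-5.1, -0.1, 3.9]
gripper_width: -0.002
```

```bash
python3 k.py
```

```text
t 6.725 tcpL [18.3 -0.  47.7] F loader -5.1 0.5 3.9
red [  530   106   110   155 13299]
red [ 290  189   59   61 2253]
  dark [ 12  18  35  33 860] [43.8 -0.3 69.5]
```

Force rose to 5 N and the TCP stalled at x 18.3, so the knob is hard against the end of the long leg (along ≈ 0.082). Now I back off, go round to the -y side and come alongside.

Emit:
play_rows --pt "0 0 10 0 1" --pt "0 0 22 0 1" --pt "0 25 22 0 1" --pt "0 48 22 0 1" --pt "0 48 5 0 1" --pt "0 48 -12 0 1" --pt "0 48 -23 0 1" --pt "0 48 -23 0 1"

```text
time: 7.78
tool_pos: [0.5855, 0.0172, 0.0478]
tool_rot: [0.041, 0.706, 0.041, -0.706]
contact_force: [0.1, 0.1, 0.9]
gripper_width: -0.001
```

```bash
python3 k.py;python3 -c "
from h import *
f=grab('wrist'); save(f,'pics/w3.png')"
```

```text
t 7.775 tcpL [ 42.1 -48.   47.8] F loader 0.1 0.1 0.9
red [  416   165   158   144 17514]
  dark [  0 120  51  24 629] [  29.2 -101.9   69.5]
red [ 186  228   62   67 2172]
  dark [  0   4  18  18 159] [60.9  8.4 69.5]
  dark [  12   29   50   38 1290] [41.  -3.2 69.5]
```

View pics/w3.png

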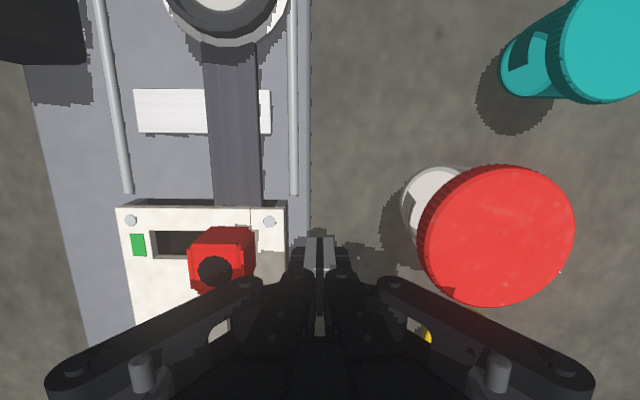

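The finger (319,255) stands to the right of the knob (222,262) with clear space, and the large red decoy (497,235) is well clear. Now the sideways push.

Emit:
play_rows --pt "0 -6 0 0 1" --pt "0 -12 0 0 1" --pt "0 -17 0 0 1" --pt "0 -20 0 0 1" --pt "0 -23 0 0 1" --pt "0 -26 0 0 1" --pt "0 -29 0 0 1" --pt "0 -32 0 0 1"

```text
time: 8.88
tool_pos: [0.5817, 0.0489, 0.0478]
tool_rot: [0.041, 0.706, 0.04, -0.706]
contact_force: [0.1, -3.7, 0.4]
gripper_width: 0.003
```

```bash
python3 k.py;python3 t.py; python3 -c "
from h import *
f=grab('wrist'); save(f,'pics/w4.png')"
```

```text
t 8.875 tcpL [ 41.9 -16.2  47.8] F loader -0.3 -3.7 0.4
red [  486   165   154   143 17363]
red [ 233  227   61   56 1937]
  dark [ 44  22  17  34 235] [44.3 -2.5 69.5]
  dark [  0  30  46  26 814] [44.2 11.  69.5]
t 8.925 tcpL [ 41.9 -15.7  47.8] F loader 0.3 -2.8 -0.2
```

View pics/w4.png

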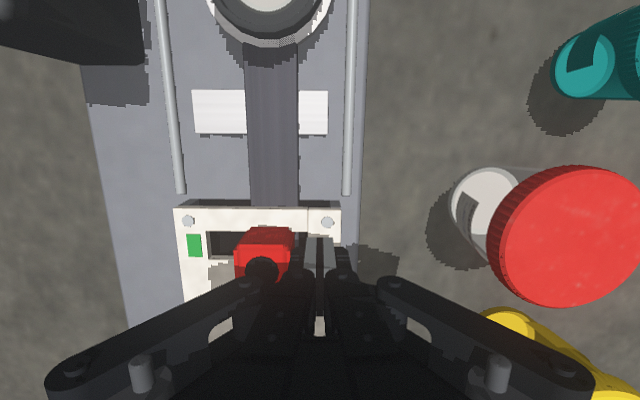

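The knob is moving into the short leg (264,255) with about 3 N. I continue nearly to the end, then creep.

Emit:
play_rows --pt "0 -4 0 0 1" --pt "0 -8 0 0 1" --pt "0 -12 0 0 1" --pt "0 -16 0 0 1" --pt "0 -20 0 0 1" --pt "0 -24 0 0 1" --pt "0 -26 0 0 1" --pt "0 -27 0 0 1"

```text
time: 10.02
tool_pos: [0.5786, 0.076, 0.0478]
tool_rot: [0.041, 0.706, 0.041, -0.706]
contact_force: [1.5, -1.5, -1.2]
gripper_width: -0.002
```

Emit:
play_rows --pt "0 -1 0 0 1" --pt "0 -1.5 0 0 1" --pt "0 -1.5 0 0 1"

```text
time: 10.4
tool_pos: [0.5784, 0.0773, 0.0479]
tool_rot: [0.04, 0.706, 0.041, -0.706]
contact_force: [2.0, -1.8, 0.1]
gripper_width: 0.004
```

```bash
python3 k.py
```

```text
t 10.4 tcpL [41.9 12.5 47.9] F loader 1.7 -2.0 0.1
red [  547   165    93   143 10067]
red [ 233  227   60   56 1950]
  dark [ 44  23  16  33 202] [43.8 26.4 69.5]
  dark [  0  29  46  27 829] [44.3 39.6 69.5]
```

Knob y is about 39.6. I'll creep on to the hard stop by force.

Emit:
play_rows --pt "0 -0.7 0 0 1" --pt "0 -1.2 0 0 1" --pt "0 -1.2 0 0 1"

```text
time: 10.82
tool_pos: [0.5783, 0.0785, 0.0478]
tool_rot: [0.041, 0.706, 0.041, -0.706]
contact_force: [1.1, -2.7, 0.3]
gripper_width: 0.001
```

Emit:
play_rows --pt "0 -0.7 0 0 1" --pt "0 -1 0 0 1" --pt "0 -1 0 0 1"

```text
time: 11.2
tool_pos: [0.5782, 0.0795, 0.0478]
tool_rot: [0.041, 0.706, 0.041, -0.706]
contact_force: [2.3, -1.4, 0.0]
gripper_width: 0.002
```

```bash
python3 k.py
```

```text
t 11.2 tcpL [41.9 14.7 47.8] F loader 2.1 -1.7 0.0
red [ 552  165   88  143 9488]
red [ 233  227   60   56 1932]
  dark [ 44  23  16  33 202] [43.8 28.7 69.5]
  dark [  0  29  46  27 830] [44.3 41.8 69.5]
```

Emit:
play_rows --pt "0 -0.7 0 0 1" --pt "0 -1 0 0 1" --pt "0 -1 0 0 1"

```text
time: 11.62
tool_pos: [0.578, 0.0805, 0.0478]
tool_rot: [0.041, 0.706, 0.041, -0.706]
contact_force: [1.6, -1.3, 0.0]
gripper_width: -0.004
```

Emit:
play_rows --pt "0 -0.7 0 0 1" --pt "0 -1 0 0 1" --pt "0 -1 0 0 1"

```text
time: 12.0
tool_pos: [0.578, 0.0807, 0.0478]
tool_rot: [0.041, 0.706, 0.04, -0.706]
contact_force: [2.1, -4.0, 0.9]
gripper_width: 0.005
```

Emit:
play_rows --pt "0 -0.7 0 0 1" --pt "0 -0.7 0 0 1" --pt "0 -0.7 0 0 1"

```text
time: 12.38
tool_pos: [0.578, 0.0808, 0.0478]
tool_rot: [0.041, 0.706, 0.04, -0.706]
contact_force: [2.8, -6.5, 0.4]
gripper_width: 0.0
```

Stalled with rising force (4.0, then 6.5 N), so it is hard home. I back off in -y, then rise clear of the large red decoy and retreat.

Emit:
play_rows --pt "0 8 0 0 1" --pt "0 20 0 0 1" --pt "0 30 0 0 1" --pt "-30 35 0 0 1" --pt "-80 35 0 0 1" --pt "-130 35 20 0 1" --pt "-130 60 60 0 1" --pt "-130 90 110 0 1"

```text
time: 13.38
tool_pos: [0.4785, -0.0206, 0.179]
tool_rot: [0.041, 0.707, 0.041, -0.705]
contact_force: [-0.7, -0.9, -0.0]
gripper_width: -0.001
```

Emit:
play_rows --pt "0 50 30 0 1" --pt "0 100 60 0 1" --pt "0 150 60 0 1" --pt "0 200 60 0 1" --pt "0 200 60 0 1" --pt "0 200 60 0 1"

```text
time: 14.12
tool_pos: [0.4417, -0.2253, 0.1774]
tool_rot: [-0.04, -0.706, -0.041, 0.706]
contact_force: [-0.0, -0.2, 0.4]
gripper_width: 0.001
```

```bash
python3 - <<'E'
from h import *
s=manip.state(); print(s["time"],s["tool_pos"],s["contact_force"])
f=grab("top"); g=grab("side")
a=cv2.resize(cv2.cvtColor(f["img"],4)[120:245,225:385],None,fx=3.5,fy=3.5,interpolation=2)
b=cv2.resize(cv2.cvtColor(g["img"],4)[160:300,215:375],(500,437),interpolation=2)
c=np.zeros((437,1060,3),np.uint8); c[:,:560]=a[:437]; c[:,560:]=b
cv2.imwrite("pics/end.png",cv2.resize(c,(795,328)))
h=cv2.cvtColor(f["img"],cv2.COLOR_RGB2HSV)
red=(((h[...,0]<6)|(h[...,0]>174))&(h[...,1]>150)&(h[...,2]>80)).astype(np.uint8)
n,l,st,cc=cv2.connectedComponentsWithStats(red)
for i in range(1,n):
    if st[i,4]>30 and 240<cc[i][0]<330: print(st[i],toL(onplane(f,cc[i],.068)[0]).round(1),toL(onplane(f,cc[i],.086)[0]).round(1))
E
```

```text
14.125 [ 0.44172993 -0.22525668  0.17740219] [-0.03448194 -0.16787185  0.43421698]
[281 135  16  16 217] [184.   42.8  68. ] [177.2  41.1  86. ]
[284 187   9  10  66] [39.4 40.7 68. ] [35. 39. 86.]
```

View pics/end.png

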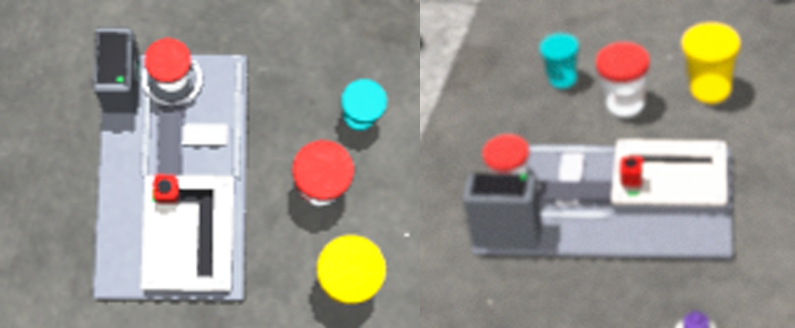

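The end view shows the knob at the green mark (165,187), the cup upright in its holder beside the reader (168,60), and the other cups where they were. The hand is clear and the wrist force is about 0, so I hand in.

```bash
python3 -c "
from plant import manip
print(manip.job_done())"
```

```text
the job is handed in; nothing more can be done
None
```

I handed the job in at about 14 s. The red-lidded cup is at the reader and the knob is home at the green mark.

**What I did:** With the gripper shut, I pushed the knob along the long leg until it stalled at about 5 N. I then went round and pushed it sideways with the outside of the finger until it stalled again, at about 6.5 N. I pinched nothing, and the hand came away well clear.

**Last checks:**
- **Knob:** the top camera puts it at about loader (39, 41) mm, against a target of (40, 40).
- **Cup:** it stands upright in its holder at about (177, 41) mm, and should be near (175, 40).
- **Other things:** the decoy cups are where they stood. The bottles and jar were mostly outside the last picture, so I did not re-measure them, but the hand never went near them at their height.
- **Wrist force:** about 0 N at the end.

**Disagreement:** the wrist camera read about 2 mm more than the expected stop positions (43.8 mm against 42 along x). That is within the calibration error, so I went by the stall forces instead.

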